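# Wind the dip timer and poise the candle pair over its can

### The job

Wind the dip timer fully: turn the key on its top clockwise until it comes to its stop, which takes several part turns. Then take the carrier with the two candles from the drying rack, carry it clear over the lidded cans and finish holding it still above the oblong open can, ready for the dip: candles hanging upright and lined up with the can's long opening, centred over it, their feet one to two centimetres above the rim and touching nothing. Do not touch any can with the carrier on the way, leave everything else where it stands, and do not put the carrier down or let go: the job ends while you are holding it.

Things in the scene. Friction and masses are not known exactly. Their poses are not given: they have to be found in the camera images.
- key (a joint): winding angle of the timer's key, rad: 0 run down, grows as the key is turned clockwise seen from above, hard stop at 3.0 (fully wound). It starts between 0 and 0.6. A light spring pulls it back but the ratchet friction (about 0.08 N m, up to 0.13 N m to turn it) holds it wherever it is let go
- key_grip (a point): grip point of the key, on its vertical turning axis, 76 mm above the table, 28 mm above the dial: a flat upright steel wing 36 mm wide along this frame's x axis, 10 mm thick along y, 28 mm high (60 to 88 mm above the table). The frame turns with the key
- timer: dip timer fixed to the table: round white housing, diameter 90 mm, 48 mm high, aluminium dial on top, with a 110 x 30 mm foot plate 6 mm thick along its x axis. Origin: centre of its underside on the table
- rack: wooden drying rack fixed to the table: two level rails 250 mm long along its x axis, 114 mm apart between centres, 12 mm wide, tops 94 mm above the table, on four corner posts over a 250 x 150 x 6 mm steel drip tray. Three carriers lie across the rails, about 75 mm apart, in any order. Origin: centre of its underside
- pair: the carrier to take, loose, about 0.13 kg: wooden bar 130 mm long along its y axis, 12 mm wide, 14 mm high, with an upright wooden grip 18 x 18 mm square in plan (sides along x and y) and 40 mm high on the middle of the bar, and two wax candles of 28 mm diameter hanging below it at y = -28 and +28 mm, their tops 12 mm and feet 82 mm below the bar's underside. Origin: middle of the bar's underside, which rests on the rails; z up. The grip spans z = 14 to 54 mm
- pair_grip (a point): point inside the upright grip of the two-candle carrier, 38 mm above its bar's underside and 16 mm below the grip's top; axes as pair
- pair_feet (a point): point midway between the feet of the two candles, level with them, 120 mm straight below pair_grip; y axis along the bar
- carrier_single: bystander on the rack: the same bar and grip with one thick candle (diameter 44 mm) under its middle. Origin and axes as pair
- carrier_bare: bystander on the rack: the same bar and grip with two bare wicks 14 mm long and no candle. Origin and axes as pair
- bath: square steel warming plate fixed to the table, 260 x 260 mm, 30 mm high; the oblong open can and three lidded cans stand on it at four places 120 mm apart, in any order. Origin: centre of its underside
- tank: the oblong open steel can, fixed on the warming plate: outside 124 mm along its y axis, 66 mm along x, 100 mm high, walls 4 mm, empty. Origin: centre of its underside, 30 mm above the table
- tank_mouth (a point): centre of the oblong can's mouth, level with its rim, 130 mm above the table; the long opening (116 mm) runs along its y axis, the short (58 mm) along x
- can_a: lidded round can, loose on the warming plate, diameter 74 mm, 126 mm high with its white knob, so its top is 156 mm above the table. Origin: centre of its underside
- can_b: lidded round can, the same
- can_c: lidded round can, the same
- spool: bystander: wooden wick spool, diameter 52 mm, 60 mm high, upright on the table. Origin: centre of its underside
- jar: bystander: amber glass jar with steel cap, diameter 60 mm, 85 mm high. Origin: centre of its underside
- brush: bystander: brush lying on the table, about 170 mm long along its x axis
There are look-alikes about, which are no part of the job. Leave any yellow look-alike of the pair alone. What is shaped like the timer but green is not meant.

How it is judged:
By the outcome, as a careful person would: the job done as asked, in the order asked, and still so for the second after the job is handed in, while the arm keeps its last pose, push and grip.
It also fails if it takes over 72 s, if anything falls off the work surface, if the arm or the gripper's body presses on something with over 40 N, if the wrist force passes 120 N, or if a joint passes its speed limit or range.

### The arm

A 6-joint arm with a two-finger parallel gripper is mounted at the origin on the work surface. World frame = base frame: x ahead of the robot, y to its left, z up, the work surface at z = 0. Lengths are in m, angles in rad, forces in N, time in s.
With the tool pointing down it reaches from about 0.375 to 0.9 m from the base axis. Payload 3.1 kg.
Tool frame: the origin (TCP) lies on the centre line of the jaws, within the pads' length; the fingertips stand 17 mm ahead of it and the grasp point (between the pads) lies 2 mm behind it; y points along the fingers, z is the direction in which the jaws open and shut, and the axes are right-handed (so a half turn about y gives the same grasp; the last joint's range is limited). The gripper opens to 85 mm and grips with 20 to 120 N. Pads are 22 mm wide; open, the fingers measure 114 mm over their backs; the gripper's body (76 mm by 85 mm) begins 54 mm behind the grasp point. The pads swing forward as they close: fully open they stand 13 mm farther back than shut.
Start: joints at [-1.413, 0.527, 1.433, -0, 1.181, -0.178], TCP at [0.207, -0.59, 0.248] pointing down, gripper open.
Joint ranges: [-3.08, 3.08], [-0.75, 2.2], [0.22, 2.44], [-1.43, 4.57], [0, 2.65], [-2.85, 2.85]. Speed limits (rad/s): [2.79, 2.79, 3.14, 3.14, 3.14, 3.14].

### API

Orientations are given as a unit quaternion [x, y, z, w].
In Python, from station import manip gives the robot as it stands.
- The arm moves only by the shell command python3 -m handwheel 'ROWS' [FORCE]. ROWS is JSON, one flat list of numbers, 7 for each row, row after row: the shift along the tool's x, y, z in cm, then the turn, a rotation vector about the tool's x, y, z in rad, then the finger opening in cm, from 0 to 8.54. A call has 1 to 10 rows; each row is the pose to reach, as a shift and turn from the pose commanded when the call began, along the tool's axes at that moment; what a row does not reach only later rows make up. A row lasts 1/12 s, in which the tool goes at most 41.7 mm and 7.16 degrees, less where a joint would pass 70% of its speed; a pose out of reach is approached as far as the arm can. A call with a gripper value outside its range is refused whole. The fingers move at their own pace and stop on an object; FORCE is the grip in N (left out, the last holds). Time passes only in rows, so rows that repeat a pose let the fingers close. It gives the time, the measured TCP pose, the force and the opening at its end, in the units of the state.
- manip.sense(): the state, without advancing time (a new reading comes with each control period).
- manip.snapshot(name): name is "scene" or "top" or "wrist"; returns a dict with "frame" (480x640x3 uint8, red, green, blue), "depth" (480x640 float32, m along the optical axis (not along the pixel's ray), 0 where there is no reading), "camera_matrix" (3x3 intrinsics, pixels), "rvec" (rotation vector, rad) and "tvec" (3), from world to camera coordinates, as OpenCV has them. Camera axes: x right, y down, z forward; pixel columns grow to the right and rows downward; lengths in m; the calibration is good to about 2 mm. A picture is of the moment at which its call begins.
- manip.sign_off(): hands the job in, once; it reports no verdict.
The state is a dict: "t": time; "q": joint angles; "qd": joint speeds; "tau": joint torques, N m; "tcp_pos": TCP position; "tool_rot": TCP orientation; "force": force on the tool from outside, world axes, zero at the start; "ft_torque": the same for the moment, N m; "finger_gap": opening from 0.0 (shut) to 1.0 (fully open).
Only numpy, scipy, OpenCV 4.12 (cv2) and the standard library are available. Lean on these libraries where they do the work, as an engineer would, in place of code of your own. Each camera call takes 0.05 s, during which the arm holds its last target.

## Working session

There is one attempt and no reset: what is moved stays moved. The work goes in short steps, Python scripts to look and compute and a shell command to move; the robot and the scene stay as the last step left them, time stands still between calls to the robot, and variables do not carry over. Pictures are saved under pics/ and viewed, and the job is handed in when it is done.

```bash
mkdir -p pics; ls; cat > h.py <<'E'
import numpy as np, cv2
from scipy.spatial.transform import Rotation as R
from station import manip
def snap(n,f=None):
    s=manip.snapshot(n)
    if f: cv2.imwrite('pics/'+f,s['frame'][:,:,::-1])
    np.savez('pics/'+n+'.npz',**s)
    return s
def load(n): return dict(np.load('pics/'+n+'.npz'))
def px(s,u,v,z=None):
    """pixel to world, by depth or by plane z"""
    K=s['camera_matrix'];M=cv2.Rodrigues(s['rvec'])[0];t=s['tvec'].ravel()
    d=np.linalg.inv(K)@[u,v,1.]
    c=-M.T@t; w=M.T@d
    if z is None: k=s['depth'][int(round(v)),int(round(u))]
    else: k=(z-c[2])/w[2]
    return c+k*w
def proj(s,p):
    return cv2.projectPoints(np.array(p,float).reshape(-1,3),s['rvec'],s['tvec'],s['camera_matrix'],None)[0][:,0]
def crop(s,u0,v0,u1,v1,k,f):
    c=s['frame'][v0:v1,u0:u1,::-1]
    cv2.imwrite('pics/'+f,cv2.resize(c,None,fx=k,fy=k,interpolation=cv2.INTER_CUBIC))
E
python3 - <<'E'
from h import *
for n in ['scene','top','wrist']:
    s=snap(n,n+'1.png'); M=cv2.Rodrigues(s['rvec'])[0]; print(n,-M.T@s['tvec'].ravel(),M[2])
st=manip.sense(); print({k:np.round(v,3) for k,v in st.items()}); print(R.from_quat(st['tool_rot']).as_matrix().round(3))
E
```

```text
pics
scene [ 1.46939591 -0.35468313  0.83717231] [-0.76005513  0.27932171 -0.58676706]
top [ 0.43858364 -0.00630561  1.51903107] [ 4.75419164e-02  7.33340363e-04 -9.98868975e-01]
wrist [ 0.27017069 -0.56691842  0.3736335 ] [-0.25664097 -0.08568257 -0.96270136]
{'t': np.float64(0.15), 'q': array([-1.412,  0.528,  1.434, -0.   ,  1.181, -0.179]), 'qd': array([ 0.001, -0.002, -0.004,  0.001,  0.001,  0.   ]), 'tau': array([ 0.0000e+00, -4.4274e+01, -1.7828e+01, -0.0000e+00,  6.0000e-03,
       -0.0000e+00]), 'tcp_pos': array([ 0.206, -0.589,  0.248]), 'tool_rot': array([-0.119,  0.698, -0.696,  0.119]), 'force': array([-0.346,  0.267, -0.511]), 'ft_torque': array([-0.009,  0.043, -0.017]), 'finger_gap': np.float64(0.999)}
[[-0.944 -0.     0.33 ]
 [-0.33   0.002 -0.944]
 [-0.    -1.    -0.002]]
```

View pics/top1.png

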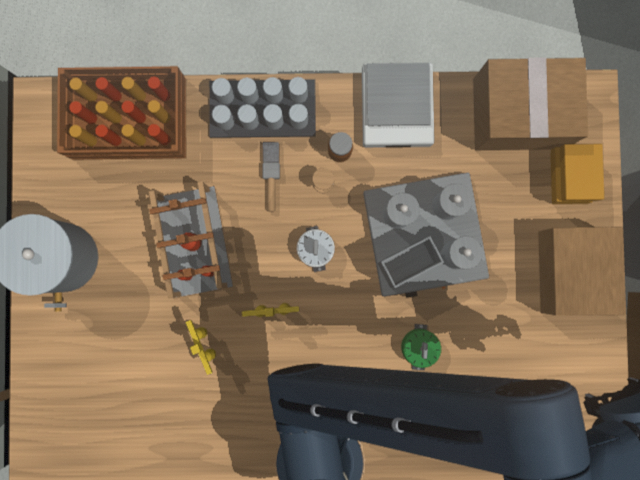

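View pics/scene1.png

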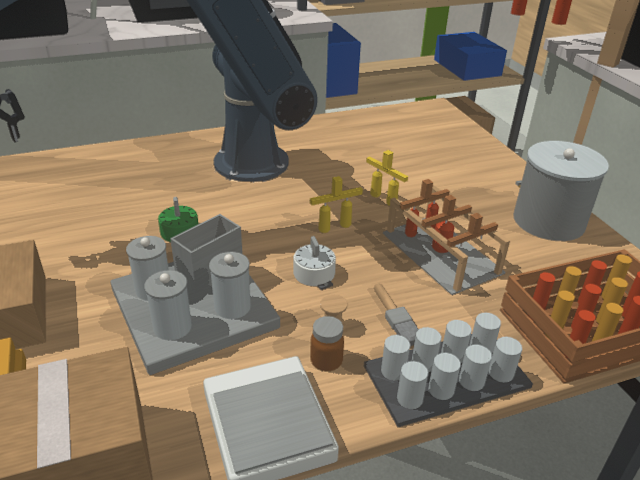

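The top view shows the white timer at (316,247), the green look-alike at (421,347), the rack at (190,240), the bath at (427,235) with the oblong can at (412,262), and yellow look-alikes at (200,345) and (270,311). I'll enlarge these.

```bash
python3 - <<'E'
from h import *
s=load('top'); crop(s,130,170,250,310,4,'c_rack.png'); crop(s,280,210,350,280,8,'c_timer.png'); crop(s,350,165,500,305,4,'c_bath.png')
c=load('scene'); crop(c,370,160,530,300,5,'c_rack2.png'); 
for n,u,v in [('timer',316,247),('green',421,347),('rack',190,240),('bath',427,235),('tank',412,262),('jar',340,146),('pot',40,255)]: print(n,px(s,u,v).round(3))
E
```

```text
timer [ 0.514 -0.     0.089]
green [ 0.277 -0.246  0.038]
rack [0.532 0.286 0.105]
bath [ 0.542 -0.266  0.034]
tank [ 0.478 -0.228  0.036]
jar [ 0.748 -0.059  0.087]
pot [0.499 0.598 0.171]
```

View pics/c_rack.png

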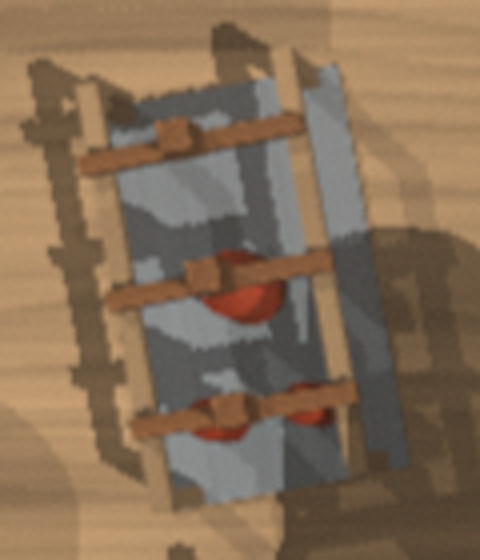

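View pics/c_rack2.png

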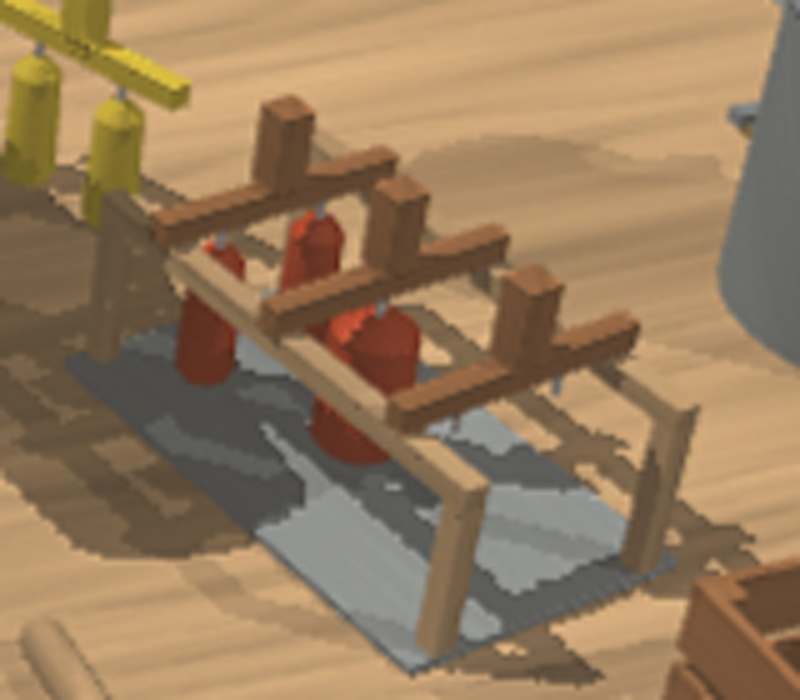

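View pics/c_timer.png

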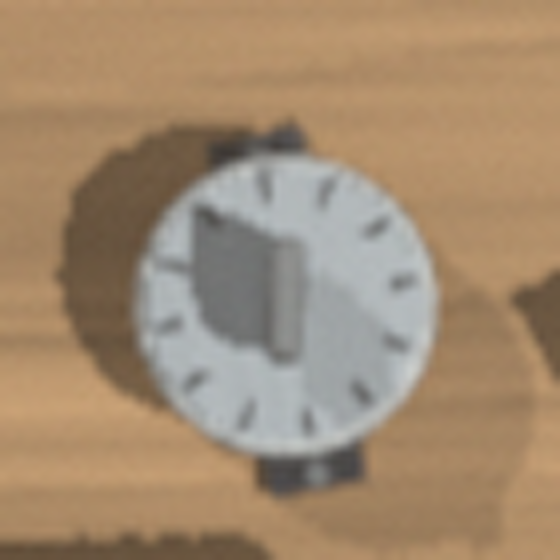

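View pics/c_bath.png

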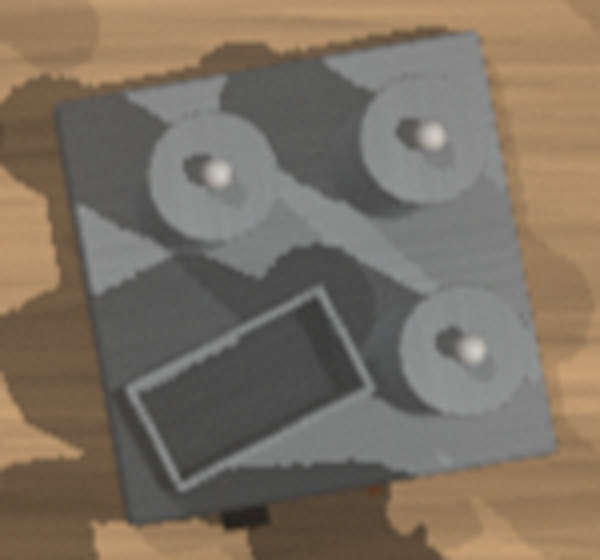

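The pair is the rack carrier nearest the robot, with two slim red candles under it. It sits at top px (187,272) and scene crop (285,150). The middle carrier (190,240) has one thick candle and the far one (174,204) has bare wicks; the yellow ones are look-alikes. Next I'll measure with depth.

```bash
cat >> h.py <<'E'
def cloud(s):
    K=s['camera_matrix'];M=cv2.Rodrigues(s['rvec'])[0];t=s['tvec'].ravel()
    d=s['depth'];v,u=np.nonzero(d>0);z=d[v,u]
    P=np.stack([(u-K[0,2])/K[0,0]*z,(v-K[1,2])/K[1,1]*z,z],1)
    return (P-t)@M
def sel(P,lo,hi): return P[np.all((P>lo)&(P<hi),1)]
def rect(P):
    (c,(w,h),a)=cv2.minAreaRect((P[:,:2]*1000).astype(np.float32)); return len(P),np.round(c,1),round(w,1),round(h,1),round(a,1),'z',np.percentile(P[:,2],[5,50,95]).round(4)
E
python3 - <<'E'
from h import *
for n in ['top','scene']:
    P=cloud(load(n))
    print(n,'key',rect(sel(P,[.44,-.08,.08],[.58,.08,.1])))
    print('housing',rect(sel(P,[.44,-.08,.044],[.58,.08,.052])))
    print('foot',rect(sel(P,[.42,-.08,.004],[.61,.08,.012])))
    print('rails/bars',rect(sel(P,[.36,.2,.088],[.7,.42,.16])))
    Q=sel(P,[.36,.2,.14],[.7,.42,.17]); 
    print('gripspair',rect(sel(P,[.40,.2,.143],[.50,.42,.155])))
    print('barpair',rect(sel(P,[.40,.2,.103],[.50,.42,.155])))
    print('tank rim',rect(sel(P,[.36,-.36,.125],[.52,-.14,.135])))
    print('plate',rect(sel(P,[.3,-.5,.026],[.75,-.1,.034])))
    print('knobs',rect(sel(P,[.3,-.5,.14],[.75,-.1,.16])))
E
```

```text
top key (61, array([512.9,   0.9]), 7.0, 34.9, 89.4, 'z', array([0.0833, 0.0865, 0.0922]))
housing (775, array([513.1,   0.6]), 87.3, 85.6, 44.6, 'z', array([0.0445, 0.0476, 0.0511]))
foot (441, array([ 5.148e+02, -1.000e-01]), 189.8, 159.3, 0.4, 'z', array([0.0041, 0.0053, 0.0093]))
rails/bars (2110, array([533.5, 299.8]), 251.6, 131.7, 11.3, 'z', array([0.0897, 0.1017, 0.1467]))
gripspair (67, array([457.6, 284.8]), 18.2, 18.6, 9.1, 'z', array([0.1437, 0.1462, 0.1521]))
barpair (326, array([457.7, 284.3]), 18.3, 130.0, 8.4, 'z', array([0.1039, 0.1086, 0.1475]))
tank rim (493, array([ 482.5, -255.5]), 84.6, 217.6, 13.6, 'z', array([0.1264, 0.1317, 0.1347]))
plate (5735, array([ 522.4, -295.6]), 405.9, 314.1, 9.8, 'z', array([0.0266, 0.0302, 0.0335]))
knobs (346, array([ 634.1, -289.9]), 225.5, 311.3, 73.0, 'z', array([0.1402, 0.1428, 0.157 ]))
scene key (65, array([513.9,   4.1]), 10.2, 38.2, 86.1, 'z', array([0.0812, 0.0859, 0.0884]))
housing (727, array([516.6,   3.5]), 86.9, 85.9, 27.5, 'z', array([0.0447, 0.0471, 0.0499]))
foot (176, array([510.6,   6.1]), 140.0, 180.9, 89.0, 'z', array([0.0042, 0.0067, 0.0112]))
rails/bars (2469, array([534.6, 302.5]), 255.9, 133.3, 10.8, 'z', array([0.0905, 0.1043, 0.1456]))
gripspair (53, array([460.3, 289.8]), 21.5, 22.6, 18.0, 'z', array([0.1434, 0.1462, 0.1488]))
barpair (398, array([460.9, 287.7]), 23.3, 132.0, 11.8, 'z', array([0.1043, 0.1096, 0.1467]))
tank rim (643, array([ 483.1, -253.8]), 86.8, 221.2, 12.8, 'z', array([0.1255, 0.1297, 0.1348]))
plate (5577, array([ 490.7, -270.8]), 379.2, 259.2, 9.4, 'z', array([0.0268, 0.0292, 0.0319]))
knobs (228, array([ 579.8, -289.3]), 191.1, 100.5, 54.2, 'z', array([0.1432, 0.1504, 0.1553]))
```

```bash
cat >> h.py <<'E'
def goal(pos,zyaw,tag=''):
    """shift (cm) and rotvec in tool axes to pos with tool down, tool z at world yaw zyaw"""
    st=manip.sense(); T=R.from_quat(st['tool_rot'])
    z=np.array([np.cos(zyaw),np.sin(zyaw),0]); y=np.array([0,0,-1.]); x=np.cross(y,z)
    G=R.from_matrix(np.stack([x,y,z],1))
    print(tag,'t',round(float(st['t']),2),'shift cm',(T.inv().apply(np.array(pos)-st['tcp_pos'])*100).round(2),'rotvec',(T.inv()*G).as_rotvec().round(3))
def show():
    st=manip.sense(); m=R.from_quat(st['tool_rot']).as_matrix()
    print('t',round(float(st['t']),2),'tcp',st['tcp_pos'].round(4),'zyaw',round(np.arctan2(m[1,2],m[0,2]),3),'ydir',m[:,1].round(3),'q',st['q'].round(2),'F',st['force'].round(1),'M',st['ft_torque'].round(3),'gap',round(float(st['finger_gap'])*85.4,1))
E
python3 -c "
from h import *
goal([.513,.001,.21],1.571); goal([.513,.001,.21],-.3)"
```

```text
t 0.15 shift cm [-48.44   3.85 -45.58] rotvec [-0.    -2.805 -0.003]
 t 0.15 shift cm [-48.44   3.85 -45.58] rotvec [ 0.001 -0.934 -0.001]
```

```bash
python3 -m handwheel '[-3,0,-2.8,0,-0.12,0,6, -6,0,-5.6,0,-0.24,0,6, -9,0.2,-8.4,0,-0.36,0,6, -12,0.4,-11.2,0,-0.48,0,6, -15,0.8,-14,0,-0.6,0,6, -18,1.2,-16.8,0,-0.72,0,6, -21,1.6,-19.6,0,-0.84,0,6, -24,2,-22.4,0,-0.96,0,6, -27,2.4,-25.2,0,-1.08,0,6, -30,2.8,-28,0,-1.2,0,6]'; python3 -c "
from h import *
show();goal([.513,.001,.21],1.571)"
```

```text
t: 0.98
tcp_pos: [0.3976, -0.2246, 0.2202]
tool_rot: [0.493, -0.507, 0.507, -0.493]
force: [0.8, -0.3, 1.0]
finger_gap: 0.7
t 0.98 tcp [ 0.3976 -0.2246  0.2202] zyaw -0.029 ydir [ 0.  0. -1.] q [-0.76  0.35  1.87  0.    0.92 -0.73] F [ 0.8 -0.3  1. ] M [ 0.026 -0.019 -0.055] gap 59.7
 t 0.98 shift cm [-22.88   1.02  10.89] rotvec [-0.  -1.6  0. ]
```

```bash
python3 -m handwheel '[-2.3,0.1,1.1,0,-0.12,0,6, -4.6,0.2,2.2,0,-0.24,0,6, -6.9,0.3,3.3,0,-0.36,0,6, -9.2,0.4,4.4,0,-0.48,0,6, -11.5,0.5,5.4,0,-0.6,0,6, -13.8,0.6,6.5,0,-0.72,0,6, -16,0.7,7.6,0,-0.84,0,6, -18.4,0.8,8.7,0,-0.96,0,6, -20.7,0.9,9.8,0,-1.08,0,6, -22.9,1,10.9,0,-1.2,0,6]';python3 -m handwheel '[0,0,0,0,-0.12,0,6, 0,0,0,0,-0.24,0,6, 0,0,0,0,-0.36,0,6,0,0,0,0,-0.4,0,6,0,0,0,0,-0.4,0,6,0,0,0,0,-0.4,0,6]'; python3 -c "
from h import *
snap('wrist','wrist2.png')
show();goal([.513,.001,.21],1.571)"
```

```text
t: 1.82
tcp_pos: [0.5141, 0.0001, 0.2101]
tool_rot: [-0.693, 0.14, -0.14, 0.693]
force: [0.3, 0.2, 0.1]
finger_gap: 0.704
t: 2.32
tcp_pos: [0.5137, -0.0012, 0.2102]
tool_rot: [-0.707, 0.002, -0.002, 0.707]
force: [-0.3, 0.0, -0.0]
finger_gap: 0.702
t 2.37 tcp [ 0.5138 -0.0013  0.2102] zyaw 1.565 ydir [-0.  0. -1.] q [-0.22  0.43  1.75  0.    0.96 -1.79] F [-0.5 -0.3  0.2] M [ 0.012 -0.002  0.013] gap 59.8
 t 2.37 shift cm [-0.08  0.02  0.23] rotvec [-0.    -0.006 -0.   ]
```

View pics/wrist2.png

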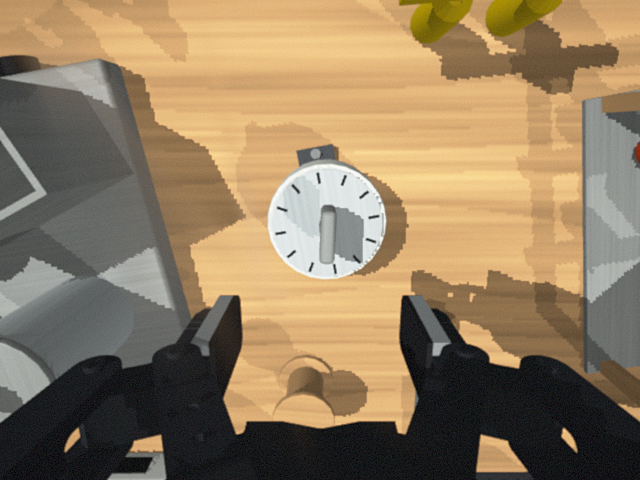

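The wrist view shows the white timer at (327,222), with its key running from (327,208) to (327,262), between the fingers.

```bash
python3 - <<'E'
from h import *
P=cloud(load('wrist'))
Q=sel(P,[.44,-.06,.084],[.58,.06,.1]);print('key',rect(Q))
Q=sel(P,[.44,-.06,.07],[.58,.06,.1]);print('key',rect(Q))
print('housing',rect(sel(P,[.44,-.08,.044],[.58,.08,.052])))
E
```

```text
key (801, array([511.3,   3.7]), 10.0, 35.4, 87.4, 'z', array([0.0859, 0.088 , 0.0894]))
key (863, array([511.3,   3.7]), 10.0, 35.4, 87.4, 'z', array([0.0798, 0.088 , 0.0894]))
housing (9709, array([511.5,   3.7]), 87.6, 88.2, 32.6, 'z', array([0.0456, 0.0484, 0.0497]))
```

```bash
python3 -c "
from h import *
goal([.5115,.0032,.076],1.53)"
```

```text
t 2.37 shift cm [-0.23 13.42  0.45] rotvec [-0.     0.035 -0.   ]
```

```bash
python3 -m handwheel '[-0.1,3,0.2,0,0.03,0,5, -0.2,6,0.4,0,0.035,0,5, -0.23,9,0.45,0,0.035,0,5, -0.23,11,0.45,0,0.035,0,5, -0.23,12.4,0.45,0,0.035,0,5, -0.23,13.4,0.45,0,0.035,0,5,-0.23,13.4,0.45,0,0.035,0,5,-0.23,13.4,0.45,0,0.035,0,5]' 50; python3 -c "
from h import *
show()"; python3 -m handwheel '[0,0,0,0,0,0,3,0,0,0,0,0,0,2,0,0,0,0,0,0,1.4,0,0,0,0,0,0,0.8,0,0,0,0,0,0,0.4,0,0,0,0,0,0,0.4,0,0,0,0,0,0,0.4]' 50;  python3 -c "
from h import *
show()"
```

```text
t: 3.03
tcp_pos: [0.5117, 0.0031, 0.0762]
tool_rot: [-0.707, 0.014, -0.014, 0.707]
force: [-0.8, 0.2, -0.0]
finger_gap: 0.583
t 3.03 tcp [0.5117 0.0031 0.0762] zyaw 1.531 ydir [-0.  0. -1.] q [-0.21  0.66  1.85 -0.    0.63 -1.74] F [-0.8  0.2 -0. ] M [-0.059 -0.006 -0.021] gap 49.8
t: 3.62
tcp_pos: [0.5123, 0.0033, 0.0773]
tool_rot: [0.707, -0.014, 0.015, -0.707]
force: [0.4, 1.6, 6.7]
finger_gap: 0.107
t 3.62 tcp [0.5123 0.0033 0.0773] zyaw 1.531 ydir [ 0.002 -0.    -1.   ] q [-0.21  0.66  1.85  0.    0.63 -1.74] F [0.4 1.6 6.7] M [ 0.262  0.063 -0.078] gap 9.1
```

```bash
python3 -m handwheel '[0,0,0,0,0.1,0,0.4,0,0,0,0,0.2,0,0.4,0,0,0,0,0.3,0,0.4,0,0,0,0,0.4,0,0.4,0,0,0,0,0.5,0,0.4,0,0,0,0,0.6,0,0.4,0,0,0,0,0.7,0,0.4,0,0,0,0,0.8,0,0.4,0,0,0,0,0.9,0,0.4,0,0,0,0,1.0,0,0.4]' 70;  python3 -c "
from h import *
show()"
```

```text
t: 4.45
tcp_pos: [0.5126, 0.0039, 0.0774]
tool_rot: [-0.612, 0.352, -0.354, 0.613]
force: [1.8, 4.7, 6.1]
finger_gap: 0.102
t 4.45 tcp [0.5126 0.0039 0.0774] zyaw 0.526 ydir [ 0.003  0.001 -1.   ] q [-0.21  0.66  1.85  0.    0.63 -0.74] F [1.8 4.7 6.1] M [ 0.731 -0.13   0.075] gap 8.8
```

```bash
python3 -m handwheel '[0,0,0,0,0.1,0,0.4,0,0,0,0,0.2,0,0.4,0,0,0,0,0.3,0,0.4,0,0,0,0,0.4,0,0.4,0,0,0,0,0.5,0,0.4,0,0,0,0,0.6,0,0.4,0,0,0,0,0.7,0,0.4,0,0,0,0,0.8,0,0.4,0,0,0,0,0.9,0,0.4,0,0,0,0,1.0,0,0.4]' 70;  python3 -c "
from h import *
show()"
python3 -m handwheel '[0,0,0,0,0.08,0,0.4,0,0,0,0,0.16,0,0.4,0,0,0,0,0.24,0,0.4,0,0,0,0,0.3,0,0.4]' 70;  python3 -c "
from h import *
show()"
```

```text
t: 5.28
tcp_pos: [0.5133, 0.0039, 0.0774]
tool_rot: [0.367, -0.603, 0.604, -0.37]
force: [1.8, 4.6, 5.1]
finger_gap: 0.103
t 5.28 tcp [0.5133 0.0039 0.0774] zyaw -0.474 ydir [ 0.004  0.    -1.   ] q [-0.21  0.66  1.85  0.    0.63  0.26] F [1.8 4.6 5.1] M [ 0.864 -0.212  0.112] gap 8.8
t: 5.62
tcp_pos: [0.5135, 0.0038, 0.0774]
tool_rot: [0.273, -0.651, 0.652, -0.276]
force: [3.0, 5.3, 5.8]
finger_gap: 0.105
t 5.62 tcp [0.5135 0.0038 0.0774] zyaw -0.773 ydir [ 0.005  0.    -1.   ] q [-0.21  0.66  1.85  0.    0.63  0.56] F [3.  5.3 5.8] M [ 0.738 -0.265  0.157] gap 9.0
```

```bash
S='from h import *
show()'
python3 -m handwheel '[0,0,0,0,0.04,0,0.4,0,0,0,0,0.08,0,0.4]';  python3 -c "$S"
python3 -m handwheel '[0,0,0,0,0.04,0,0.4,0,0,0,0,0.08,0,0.4]' >/dev/null;  python3 -c "$S"
python3 -m handwheel '[0,0,0,0,0.04,0,0.4,0,0,0,0,0.08,0,0.4]' >/dev/null;  python3 -c "$S"
```

```text
t: 5.78
tcp_pos: [0.5135, 0.0038, 0.0774]
tool_rot: [0.247, -0.661, 0.662, -0.251]
force: [2.4, 4.4, 5.4]
finger_gap: 0.101
t 5.78 tcp [0.5135 0.0038 0.0774] zyaw -0.851 ydir [ 0.005  0.    -1.   ] q [-0.21  0.66  1.85  0.    0.63  0.64] F [2.4 4.4 5.4] M [ 0.728 -0.304  0.143] gap 8.6
t 5.95 tcp [0.5136 0.0037 0.0774] zyaw -0.931 ydir [ 0.005  0.    -1.   ] q [-0.21  0.66  1.85  0.    0.63  0.72] F [1.9 3.8 4. ] M [ 0.67  -0.267  0.128] gap 9.0
t 6.12 tcp [0.5136 0.0037 0.0774] zyaw -1.011 ydir [ 0.005  0.    -1.   ] q [-0.21  0.66  1.85  0.    0.63  0.8 ] F [2.6 4.3 4.5] M [ 0.719 -0.257  0.064] gap 8.8
```

```bash
S='from h import *
show()'
python3 -m handwheel '[0,0,0,0,0.04,0,0.4,0,0,0,0,0.08,0,0.4]' >/dev/null;  python3 -c "$S"
python3 -m handwheel '[0,0,0,0,0.04,0,0.4,0,0,0,0,0.08,0,0.4]' >/dev/null;  python3 -c "$S"
python3 -m handwheel '[0,0,0,0,0.04,0,0.4,0,0,0,0,0.08,0,0.4]' >/dev/null;  python3 -c "$S"
```

```text
t 6.28 tcp [0.5137 0.0036 0.0774] zyaw -1.091 ydir [ 0.005 -0.    -1.   ] q [-0.21  0.66  1.85  0.    0.63  0.88] F [3.  3.  4.7] M [ 0.659 -0.284  0.169] gap 9.0
t 6.45 tcp [0.5137 0.0036 0.0774] zyaw -1.171 ydir [ 0.005 -0.    -1.   ] q [-0.21  0.66  1.85  0.    0.63  0.96] F [2.2 4.  4.7] M [ 0.617 -0.275  0.098] gap 9.0
t 6.62 tcp [0.5137 0.0035 0.0774] zyaw -1.251 ydir [ 0.005 -0.    -1.   ] q [-0.21  0.66  1.85  0.    0.63  1.04] F [2.9 3.  4. ] M [ 0.541 -0.307  0.084] gap 8.4
```

```bash
S='from h import *
show()'
python3 -m handwheel '[0,0,0,0,0.03,0,0.4,0,0,0,0,0.06,0,0.4]' >/dev/null;  python3 -c "$S"
python3 -m handwheel '[0,0,0,0,0.03,0,0.4,0,0,0,0,0.06,0,0.4]' >/dev/null;  python3 -c "$S"
python3 -m handwheel '[0,0,0,0,0.03,0,0.4,0,0,0,0,0.06,0,0.4]' >/dev/null;  python3 -c "$S"
```

```text
t 6.78 tcp [0.5137 0.0035 0.0774] zyaw -1.307 ydir [ 0.005 -0.001 -1.   ] q [-0.21  0.66  1.85  0.    0.63  1.1 ] F [2.5 4.5 4. ] M [ 0.838 -0.359  1.057] gap 8.7
t 6.95 tcp [0.5137 0.0034 0.0775] zyaw -1.362 ydir [ 0.005 -0.002 -1.   ] q [-0.21  0.66  1.85 -0.    0.63  1.15] F [3.1 4.3 5.1] M [ 0.946 -0.386  1.942] gap 8.9
t 7.12 tcp [0.5137 0.0034 0.0775] zyaw -1.417 ydir [ 0.005 -0.003 -1.   ] q [-0.21  0.66  1.85 -0.    0.63  1.21] F [3.  5.8 5.9] M [ 1.022 -0.377  2.708] gap 8.7
```

```bash
S='from h import *
show()'
python3 -m handwheel '[0,0,0,0,-0.06,0,0.4,0,0,0,0,-0.12,0,0.4,0,0,0,0,-0.12,0,0.4]' >/dev/null;  python3 -c "$S"
```

```text
t 7.37 tcp [0.5137 0.0035 0.0774] zyaw -1.303 ydir [ 0.005 -0.001 -1.   ] q [-0.21  0.66  1.85 -0.    0.63  1.09] F [3.5 4.1 5.7] M [ 0.713 -0.323  1.04 ] gap 8.9
```

```bash
S='from h import *
show()'
python3 -m handwheel '[0,0,0,0,-0.03,0,0.7,0,0,0,0,-0.03,0,1.5,0,0,0,0,-0.03,0,3,0,0,0,0,-0.03,0,5,0,0,0,0,-0.03,0,5,0,0,0,0,-0.03,0,5,0,0,0,0,-0.03,0,5]' >/dev/null;  python3 -c "$S"
python3 -m handwheel '[0,-2,0,0,0,0,5,0,-5,0,0,0,0,5,0,-8,0,0,0,0,5,0,-11,0,0,0,0,5,0,-13,0,0,0,0,5,0,-13,0,0,0,0,5]' >/dev/null;  python3 -c "$S
s=snap('wrist','wrist3.png'); P=cloud(s)
print('key',rect(sel(P,[.44,-.06,.084],[.58,.06,.1])))
goal([.458,.286,.25],1.35)"
```

```text
t 7.95 tcp [0.5113 0.0031 0.0761] zyaw -1.28 ydir [-0.001  0.    -1.   ] q [-0.21  0.66  1.85 -0.    0.63  1.07] F [-0.3 -0.6  0.3] M [-0.052 -0.019  0.029] gap 50.2
t 8.45 tcp [0.5142 0.0027 0.2105] zyaw -1.279 ydir [ 0.009 -0.002 -1.   ] q [-0.21  0.43  1.75  0.    0.95  1.07] F [ 1.   0.2 -0.4] M [ 0.006 -0.022 -0.009] gap 50.2
key (793, array([512.1,   3.8]), 35.1, 10.0, 17.8, 'z', array([0.0857, 0.0882, 0.0895]))
 t 8.5 shift cm [ -2.89  -4.21 -28.68] rotvec [-7.000e-03 -2.629e+00  2.000e-03]
```

View pics/wrist3.png

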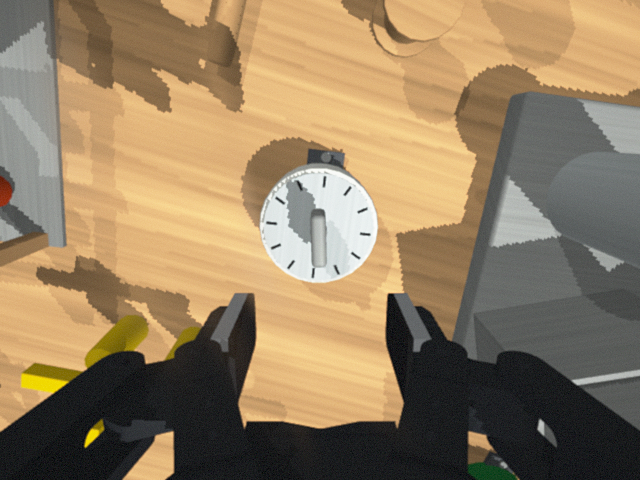

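```bash
python3 - <<'E'
from h import *
s=load('wrist'); p=px(s,327,158,.008); print(p, px(s,327,158)); d=p[:2]-[.512,.0037]; print(np.degrees(np.arctan2(d[1],d[0])))
crop(s,250,140,390,290,4,'c_key3.png')
t=load('top'); a=px(t,318.5,269,.006); b=px(t,313.5,226.,.006); print(a,b,np.degrees(np.arctan2(*(b-a)[[1,0]])))
E
```

```text
[0.56043095 0.0109682  0.008     ] [0.56044087 0.01097488 0.00818925]
8.534883084900708
[ 0.46444156 -0.00538917  0.006     ] [0.56938095 0.00562212 0.006     ] 5.990129202973412
```

View pics/c_key3.png

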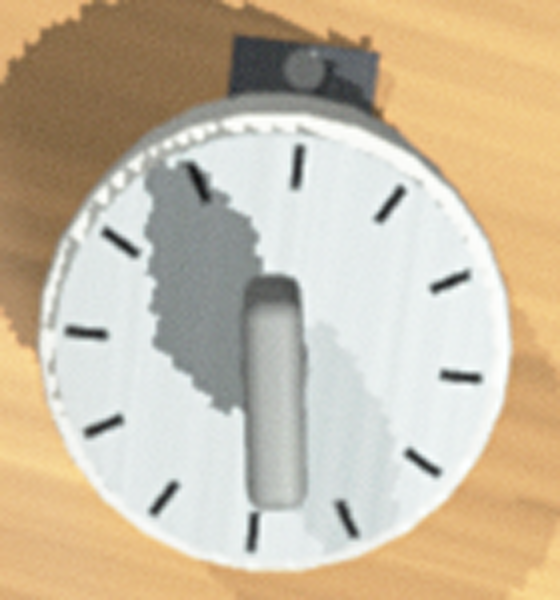

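Key turned from −2.6° to 17.8° (mod 180), i.e. 2.79 rad clockwise, and it came up hard against the stop at over 2.5 N m. Relative to the foot plate it stands at about 3.0 rad. Now to the pair.

```bash
python3 -m handwheel '[0,-2,-2,0,-0.1,0,5,-0.2,-4,-5,0,-0.22,0,5,-0.5,-5,-8,0,-0.34,0,5,-0.9,-5,-11,0,-0.46,0,5,-1.2,-5,-14,0,-0.58,0,5,-1.5,-5,-17,0,-0.7,0,5,-1.9,-5,-20,0,-0.82,0,5,-2.2,-5,-23,0,-0.94,0,5,-2.5,-5,-26,0,-1.06,0,5,-2.9,-5,-28.7,0,-1.18,0,5]' >/dev/null; python3 -m handwheel '[0,0,0,0,-0.12,0,5,0,0,0,0,-0.24,0,5,0,0,0,0,-0.26,0,5,0,0,0,0,-0.26,0,5,0,0,0,0,-0.26,0,5]' >/dev/null; python3 - <<'E'
from h import *
show(); s=snap('wrist','wrist4.png'); P=cloud(s)
print('grip',rect(sel(P,[.40,.2,.143],[.50,.42,.155])))
print('barpair',rect(sel(P,[.40,.2,.103],[.50,.42,.155])))
print('bar',rect(sel(P,[.40,.2,.103],[.50,.42,.113])))
E
```

```text
t 9.75 tcp [0.4565 0.286  0.2554] zyaw 0.158 ydir [-0.002 -0.001 -1.   ] q [ 0.35  0.4   1.64 -0.    1.1   0.19] F [ 0.8  0.2 -0.4] M [ 0.057 -0.007  0.031] gap 50.4
grip (861, array([456.3, 287.5]), 17.3, 18.0, 9.1, 'z', array([0.1464, 0.1484, 0.1495]))
barpair (3474, array([456.2, 287.2]), 17.9, 129.8, 8.0, 'z', array([0.1074, 0.1089, 0.149 ]))
bar (2334, array([456.1, 287.3]), 16.5, 129.8, 6.8, 'z', array([0.1073, 0.1085, 0.1096]))
```

View pics/wrist4.png

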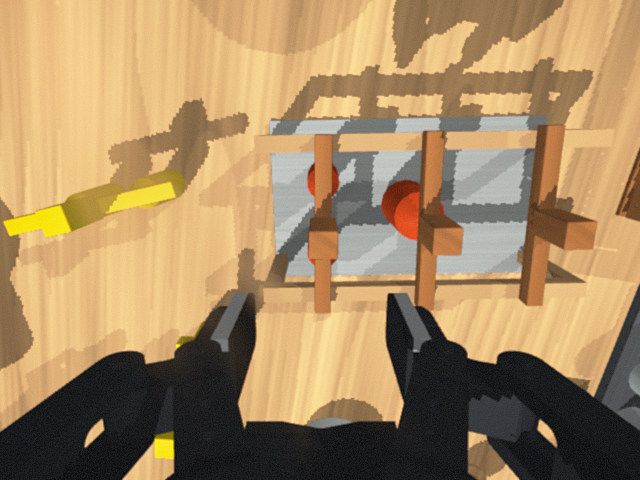

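The wrist view shows the two-candle carrier at (322,240) with its candles at (322,175) and (322,258), centred between the jaws. I'll descend now.

```bash
python3 -c "
from h import *
goal([.4562,.2873,.131],.145)"
```

```text
t 9.8 shift cm [-0.14 12.46 -0.  ] rotvec [0.001 0.013 0.   ]
```

```bash
python3 -m handwheel '[-0.14,3,0,0,0.013,0,5,-0.14,6,0,0,0.013,0,5,-0.14,8.5,0,0,0.013,0,5,-0.14,10.5,0,0,0.013,0,5,-0.14,11.8,0,0,0.013,0,5,-0.14,12.4,0,0,0.013,0,5,-0.14,12.4,0,0,0.013,0,5,-0.14,12.4,0,0,0.013,0,5]' >/dev/null; python3 -c "
from h import *
show()"; python3 -m handwheel '[0,0,0,0,0,0,4,0,0,0,0,0,0,3,0,0,0,0,0,0,2.2,0,0,0,0,0,0,1.6,0,0,0,0,0,0,1.2,0,0,0,0,0,0,1.2,0,0,0,0,0,0,1.2]' 50 >/dev/null;  python3 -c "
from h import *
show();snap('scene','scene5.png');snap('wrist','wrist5.png')"
```

```text
t 10.47 tcp [0.457  0.2877 0.1325] zyaw 0.147 ydir [ 0.  0. -1.] q [0.35 0.58 1.75 0.   0.81 0.21] F [-0.   1.3  0.4] M [ 0.033 -0.015  0.061] gap 50.1
t 11.05 tcp [0.4573 0.2881 0.1333] zyaw 0.148 ydir [ 0.002  0.001 -1.   ] q [ 0.36  0.58  1.75 -0.    0.81  0.21] F [-0.1 -0.3  6. ] M [-0.116  0.094  0.008] gap 17.2
```

View pics/wrist5.png

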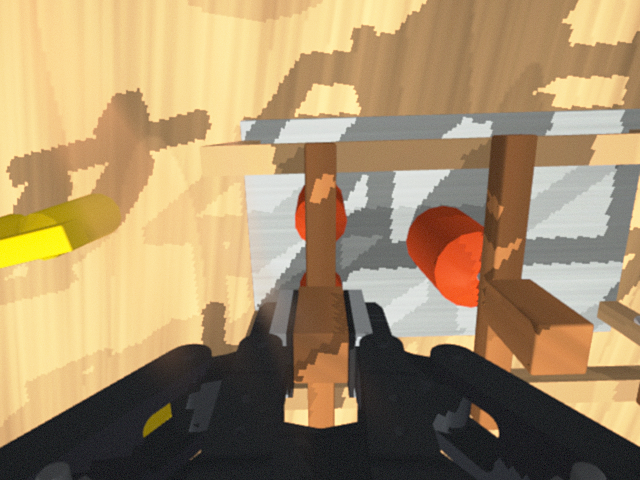

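Held at 17 mm between the pads. I'll lift straight up.

```bash
python3 -m handwheel '[0,-1,0,0,0,0,1.2,0,-2.5,0,0,0,0,1.2,0,-4.5,0,0,0,0,1.2,0,-7,0,0,0,0,1.2,0,-9.5,0,0,0,0,1.2,0,-12,0,0,0,0,1.2,0,-14.5,0,0,0,0,1.2,0,-17,0,0,0,0,1.2,0,-19,0,0,0,0,1.2,0,-19,0,0,0,0,1.2]' 50 >/dev/null;  python3 -c "
from h import *
show();snap('scene','scene6.png');snap('wrist','wrist6.png');snap('top','top6.png')
crop(load('top'),350,165,500,305,4,'c_bath6.png')
t=load('top'); C=[(430,236.3),(443,261.3),(395,287.5),(381.8,262.5)]
print([px(t,u,v,.13).round(4) for u,v in C])"
```

```text
t 11.98 tcp [0.4584 0.2887 0.327 ] zyaw 0.148 ydir [ 0.009  0.003 -1.   ] q [0.36 0.32 1.55 0.   1.26 0.21] F [ 1.2 -0.2 -2.1] M [ 0.007 -0.031  0.018] gap 17.4
[array([ 0.5326, -0.2556,  0.13  ]), array([ 0.4764, -0.2835,  0.13  ]), array([ 0.4192, -0.1754,  0.13  ]), array([ 0.4752, -0.1469,  0.13  ])]
```

View pics/scene6.png

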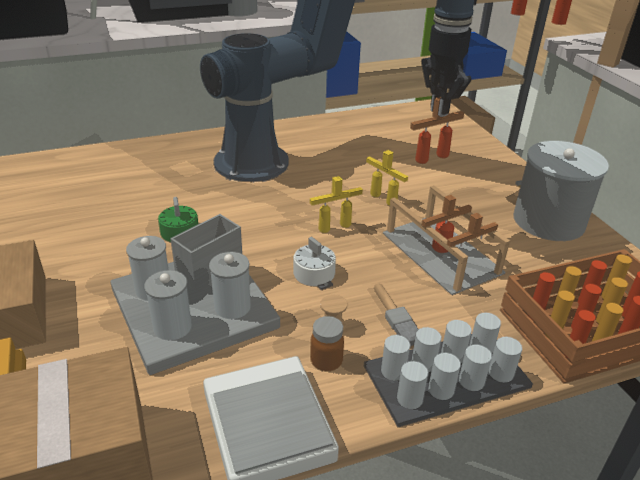

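View pics/top6.png

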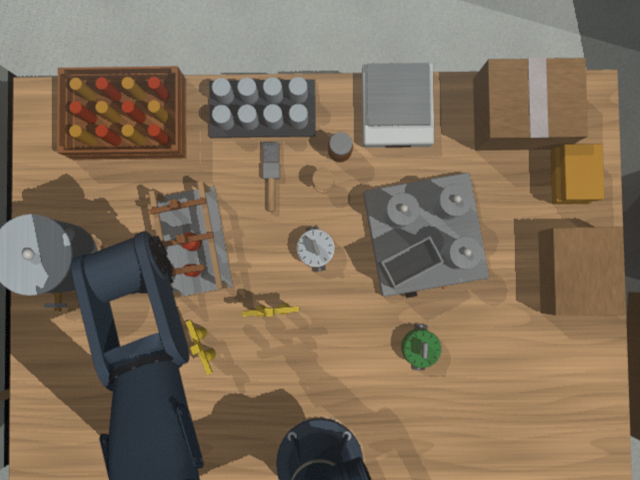

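The pair is off the rack with both candles hanging (scene 434,140), and the other two carriers are still on the rails. I'll carry it at feet height ≈0.21 m, above the can tops at 0.156.

```bash
python3 -c "
from h import *
goal([.476,-.2154,.327],.47)"
```

```text
t 12.13 shift cm [50.04 -0.53 -5.39] rotvec [ 0.002 -0.322  0.   ]
```

```bash
python3 -m handwheel '[1,0,-0.1,0,0,0,1.2,2.5,0,-0.3,0,-0.01,0,1.2,4.5,0,-0.5,0,-0.03,0,1.2,7,0,-0.7,0,-0.05,0,1.2,10,0,-1,0,-0.07,0,1.2,13,0,-1.4,0,-0.09,0,1.2,16,0,-1.7,0,-0.11,0,1.2,19,0,-2,0,-0.13,0,1.2,22,0,-2.3,0,-0.15,0,1.2,25,0,-2.7,0,-0.17,0,1.2]' 50 >/dev/null;  python3 -c "
from h import *
show();goal([.476,-.2154,.327],.47)"
```

```text
t 12.97 tcp [0.4655 0.0347 0.3207] zyaw 0.319 ydir [-0.004  0.    -1.   ] q [-0.17  0.22  1.72 -0.    1.21 -0.48] F [-0.2 -0.  -1.7] M [-0.018 -0.088 -0.024] gap 17.2
 t 12.97 shift cm [24.08 -0.64 -6.84] rotvec [ 0.003 -0.151 -0.002]
```

```bash
python3 -m handwheel '[3,0,-0.8,0,-0.02,0,1.2,6,0,-1.7,0,-0.04,0,1.2,9,-0.2,-2.6,0,-0.06,0,1.2,12,-0.3,-3.4,0,-0.08,0,1.2,15,-0.4,-4.2,0,-0.1,0,1.2,18,-0.5,-5.1,0,-0.12,0,1.2,20.5,-0.5,-5.8,0,-0.13,0,1.2,22.5,-0.6,-6.4,0,-0.14,0,1.2,23.5,-0.6,-6.7,0,-0.15,0,1.2,24,-0.6,-6.8,0,-0.15,0,1.2]' 50 >/dev/null;  python3 -c "
from h import *
show();snap('wrist','wrist7.png');snap('scene','scene7.png');snap('top','top7.png')
P=cloud(load('scene')); print('feetish',rect(sel(P,[.38,-.34,.19],[.56,-.1,.30])))
P=cloud(load('wrist'));  print('held bar',rect(sel(P,[.38,-.34,.29],[.56,-.1,.31])))"
```

```text
t 13.8 tcp [ 0.476  -0.2147  0.3264] zyaw 0.465 ydir [-0.003  0.001 -1.   ] q [-0.64  0.3   1.58 -0.    1.26 -1.1 ] F [-0.3 -0.1 -2.2] M [-0.014  0.032 -0.016] gap 17.1
feetish (1418, array([ 480.6, -212.8]), 28.8, 133.0, 29.6, 'z', array([0.2121, 0.2597, 0.2986]))
held bar (5943, array([ 474.4, -213.3]), 17.9, 125.6, 29.4, 'z', array([0.3005, 0.3016, 0.3035]))
```

View pics/wrist7.png

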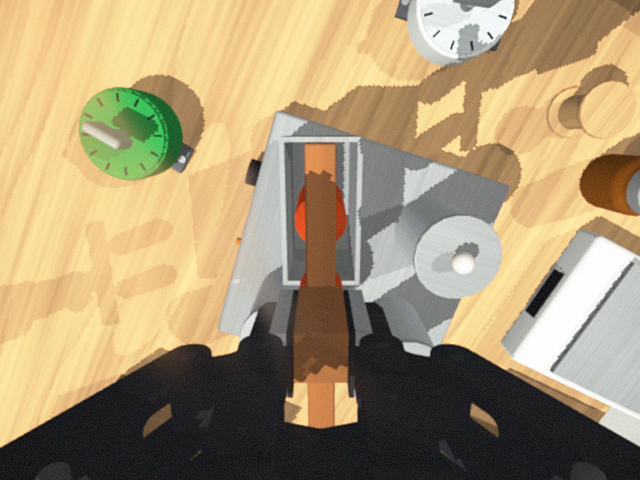

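View pics/scene7.png

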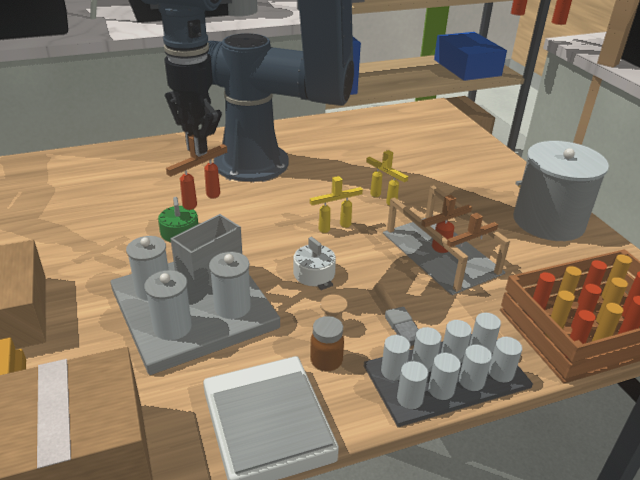

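```bash
python3 - <<'E'
from h import *
s=load('wrist'); crop(s,260,120,390,310,3,'c_tank7.png')
P=cloud(s); Q=sel(P,[.38,-.34,.122],[.56,-.12,.138])
print(rect(Q))
sc=cloud(load('scene')); tp=cloud(np.load('pics/top.npz'))
for n,A in [('wrist',P),('scene',sc),('top',tp)]:
    # keep only points within 75mm of nominal centre
    Q=sel(A,[.36,-.34,.122],[.58,-.1,.138]); Q=Q[np.hypot(Q[:,0]-.476,Q[:,1]+.2154)<.078]
    print(n,rect(Q))
E
```

```text
(2778, array([ 502.5, -233.1]), 137.8, 187.6, 13.5, 'z', array([0.1246, 0.1306, 0.1365]))
wrist (2241, array([ 473.6, -212.8]), 66.2, 123.5, 26.7, 'z', array([0.1253, 0.1304, 0.1317]))
scene (598, array([ 477.2, -212.1]), 72.4, 127.8, 27.6, 'z', array([0.1226, 0.1272, 0.1309]))
top (133, array([ 466.9, -197.7]), 65.6, 86.5, 26.8, 'z', array([0.1241, 0.1303, 0.1341]))
```

View pics/c_tank7.png

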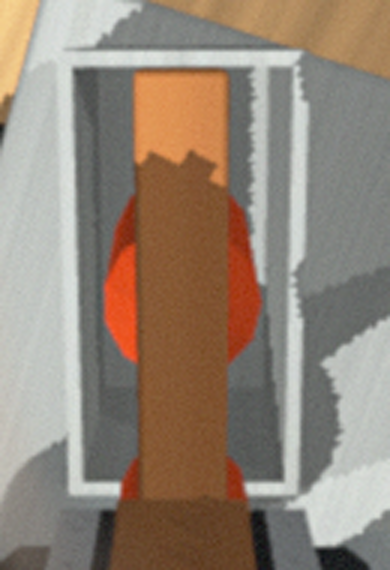

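```bash
python3 - <<'E'
from h import *
s=load('wrist');P=cloud(s)
Q=sel(P,[.38,-.34,.296],[.56,-.1,.309])
th=np.radians(26.7); ex=np.array([np.cos(th),np.sin(th)]);ey=np.array([-ex[1],ex[0]])
c=np.array([.4736,-.2128])
a=(Q[:,:2]-c)@ex; b=(Q[:,:2]-c)@ey
for lo in np.arange(-.07,.07,.01):
    m=(b>lo)&(b<lo+.01)
    if m.sum()>20: print('bar y',round(lo,3),m.sum(),'x range',(np.percentile(a[m],[1,99])*1000).round(1),'z',np.median(Q[m,2]).round(4))
print('y ext',b.min(),b.max())
for n in ['wrist','scene']:
    s=load(n);P=cloud(s); hsv=cv2.cvtColor(s['frame'],cv2.COLOR_RGB2HSV); v,u=np.nonzero(s['depth']>0); H=hsv[v,u]
    red=((H[:,0]<6)|(H[:,0]>175))&(H[:,1]>170)
    Q=P[red]; Q=sel(Q,[.36,-.36,.18],[.6,-.1,.30]); a=(Q[:,:2]-c)@ex; b=(Q[:,:2]-c)@ey
    for g in (b<0,b>0):
        if g.sum()<20: continue
        print(n,g.sum(),'x',(np.percentile(a[g],[1,99])*1000).round(1),'y',(np.percentile(b[g],[1,99])*1000).round(1),'z',np.percentile(Q[g,2],[1,99]).round(4))
        for zl in np.arange(.2,.29,.02):
            m=g&(Q[:,2]>zl)&(Q[:,2]<zl+.02)
            if m.sum()>20: print('   z',round(zl,2),'x',(np.percentile(a[m],[2,98])*1000).round(1),'y',(np.percentile(b[m],[2,98])*1000).round(1))
c=load('scene'); crop(c,150,130,250,270,4,'c_held7.png')
E
```

```text
bar y -0.07 148 x range [-5.5  6.3] z 0.3011
bar y -0.06 503 x range [-5.5  6.2] z 0.3013
bar y -0.05 525 x range [-5.4  6.2] z 0.3013
bar y 0.0 611 x range [-8.2  8.6] z 0.3024
bar y 0.01 709 x range [-5.6  6.1] z 0.3015
bar y 0.02 735 x range [-5.5  6. ] z 0.3017
bar y 0.03 784 x range [-5.8  5.9] z 0.3017
bar y 0.04 807 x range [-5.6  5.8] z 0.3017
bar y 0.05 886 x range [-5.5  6.1] z 0.3017
bar y 0.06 162 x range [-5.6  5.8] z 0.3015
y ext -0.06374875248082755 0.061785925614987657
wrist 31 x [-12.2  12.3] y [16.4 34.4] z [0.2178 0.2724]
```

View pics/c_held7.png

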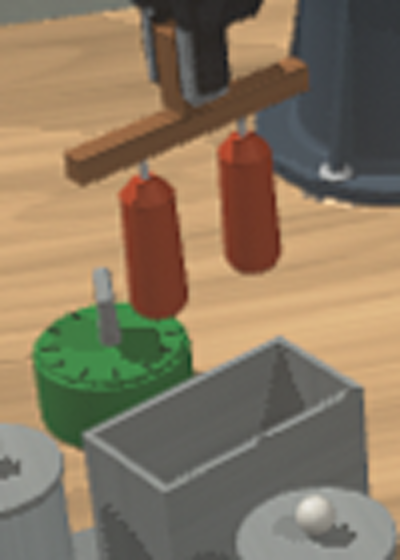

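The bar is parallel to the can to within 0.3° and centred to about 1 mm, with its feet at ≈0.206 m. I'll lower it 6 cm.

```bash
python3 -m handwheel '[-0.05,1,0,0,0,0,1.2,-0.05,2,0,0,0,0,1.2,-0.05,3,0,0,0,0,1.2,-0.05,4,0,0,0,0,1.2,-0.05,5,0,0,0,0,1.2,-0.05,5.6,0,0,0,0,1.2,-0.05,6,0,0,0,0,1.2,-0.05,6,0,0,0,0,1.2,-0.05,6,0,0,0,0,1.2,-0.05,6,0,0,0,0,1.2]' 50 >/dev/null; python3 - <<'E'
from h import *
show(); s=snap('wrist','wrist8.png'); c=snap('scene','scene8.png')
crop(c,150,130,260,270,4,'c_held8.png'); crop(s,240,120,400,320,3,'c_tank8.png')
P=cloud(s); Q=sel(P,[.36,-.34,.122],[.58,-.1,.138]); Q=Q[np.hypot(Q[:,0]-.475,Q[:,1]+.214)<.078]; print('tank',rect(Q))
th=np.radians(26.7); ex=np.array([np.cos(th),np.sin(th)]);ey=np.array([-ex[1],ex[0]]); 
C=np.array(rect(Q)[1])/1000
Q=sel(P,[.38,-.34,.236],[.56,-.1,.249]); a=(Q[:,:2]-C)@ex; b=(Q[:,:2]-C)@ey
print('y ext',b.min(),b.max())
for lo in np.arange(-.06,.06,.02):
    m=(b>lo)&(b<lo+.01)
    if m.sum()>20: print('bar y',round(lo,3),'x',(np.percentile(a[m],[1,99])*1000).round(1),'z',np.median(Q[m,2]).round(4))
# predicted feet in scene
T=manip.sense(); f=T['tcp_pos']-[0,0,.1213]; print('feet',f.round(4))
e3=np.append(ey,0)
print(proj(c,[f+.028*e3,f-.028*e3,f+.028*e3+[0,0,.07],f-.028*e3+[0,0,.07]]).round(1))
E
```

```text
t 14.78 tcp [ 0.4774 -0.2125  0.2687] zyaw 0.468 ydir [ 0.001 -0.001 -1.   ] q [-0.63  0.36  1.66  0.    1.11 -1.1 ] F [-0.4 -0.2 -1. ] M [-0.024 -0.013 -0.007] gap 17.5
tank (2756, array([ 471.3, -208.3]), 66.2, 113.7, 26.7, 'z', array([0.1251, 0.1303, 0.1316]))
y ext -0.06799947229047255 0.057929342360702574
bar y -0.06 x [-3.   8.6] z 0.2438
bar y 0.0 x [-5.6 10.7] z 0.2441
bar y 0.02 x [-3.5  8.2] z 0.2438
bar y 0.04 x [-3.4  8.3] z 0.2439
feet [ 0.4773 -0.2125  0.1476]
[[215.8 219.5]
 [193.  231. ]
 [213.1 189.4]
 [189.5 200.4]]
```

View pics/c_held8.png

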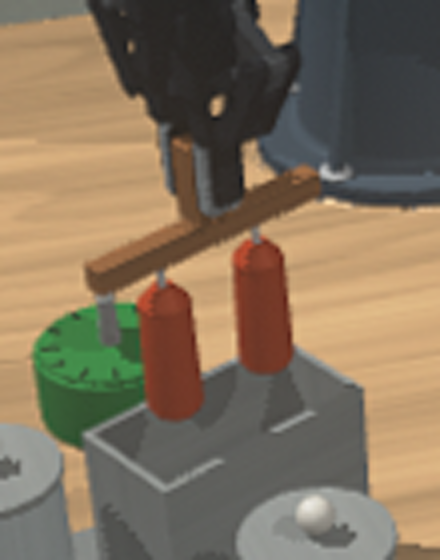

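View pics/c_tank8.png

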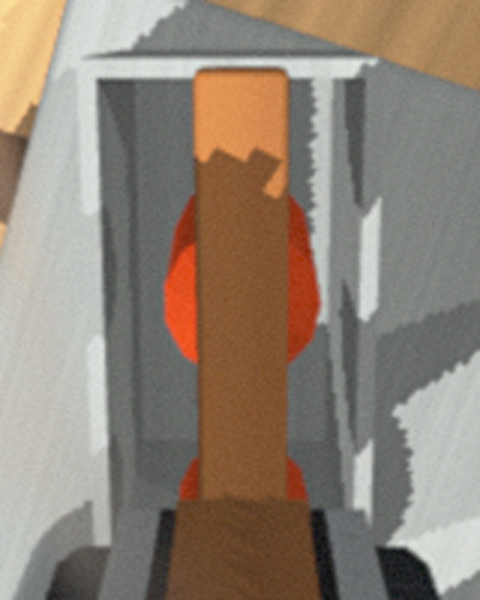

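The candles hang over the mouth, but the bar has drifted 2.6 mm across the short axis and its feet are at ≈0.148. I'll correct both.

```bash
python3 -m handwheel '[0,0.1,-0.1,0,0,0,1.2,0,0.3,-0.25,0,0,0,1.2,0,0.3,-0.25,0,0,0,1.2,0,0.3,-0.25,0,0,0,1.2,0,0.3,-0.25,0,0,0,1.2,0,0.3,-0.25,0,0,0,1.2,0,0.3,-0.25,0,0,0,1.2,0,0.3,-0.25,0,0,0,1.2]' 50 >/dev/null; cat > chk.py <<'E'
from h import *
show(); s=snap('wrist','wrist9.png')
P=cloud(s); Q=sel(P,[.36,-.34,.122],[.58,-.1,.138]); Q=Q[np.hypot(Q[:,0]-.475,Q[:,1]+.214)<.078]; r=rect(Q);print('tank',r)
th=np.radians(26.7); ex=np.array([np.cos(th),np.sin(th)]);ey=np.array([-ex[1],ex[0]]); 
C=np.array(r[1])/1000-ey*(.124-max(r[2],r[3])/1000)/2
Q=sel(P,[.38,-.34,.234],[.56,-.1,.246]); a=(Q[:,:2]-C)@ex; b=(Q[:,:2]-C)@ey
print('y ext',b.min(),b.max())
for lo in np.arange(-.06,.06,.02):
    m=(b>lo)&(b<lo+.01)
    if m.sum()>20: print('bar y',round(lo,3),'x',(np.percentile(a[m],[1,99])*1000).round(1),'z',np.median(Q[m,2]).round(4))
E
python3 chk.py
```

```text
t 15.55 tcp [ 0.4748 -0.2133  0.2653] zyaw 0.468 ydir [ 0. -0. -1.] q [-0.64  0.37  1.67  0.    1.1  -1.11] F [-0.2  0.  -0.9] M [ 0.005 -0.051 -0.022] gap 17.4
tank (2776, array([ 470.7, -207.1]), 66.2, 111.1, 26.7, 'z', array([0.125 , 0.1304, 0.1316]))
y ext -0.062166013430364854 0.06344534619146253
bar y -0.06 x [-5.7  6. ] z 0.2403
bar y -0.04 x [-5.6  5.8] z 0.2404
bar y 0.0 x [-8.7  8.4] z 0.2414
bar y 0.02 x [-5.9  5.6] z 0.2404
bar y 0.04 x [-6.1  5.3] z 0.2405
```

```bash
python3 -m handwheel '[0,0,0,0,0,0,1.2,0,0,0,0,0,0,1.2,0,0,0,0,0,0,1.2,0,0,0,0,0,0,1.2]' >/dev/null; python3 chk.py; python3 -c "
from h import *
c=snap('scene','scene10.png'); st=manip.sense(); print(abs(st['qd']).max())"
```

```text
t 15.93 tcp [ 0.4748 -0.2133  0.2653] zyaw 0.468 ydir [-0. -0. -1.] q [-0.64  0.37  1.67 -0.    1.1  -1.11] F [ 0.2 -0.9 -1.4] M [-0.017 -0.064  0.025] gap 17.4
tank (2777, array([ 470.7, -207.1]), 66.3, 111.0, 26.7, 'z', array([0.1249, 0.1304, 0.1316]))
y ext -0.06253493300660837 0.0635402384960694
bar y -0.06 x [-5.7  6. ] z 0.2403
bar y -0.04 x [-5.6  5.8] z 0.2404
bar y 0.0 x [-8.7  8.3] z 0.2414
bar y 0.02 x [-5.9  5.6] z 0.2404
bar y 0.04 x [-6.1  5.3] z 0.2405
0.0008049351807344462
```

View pics/scene10.png

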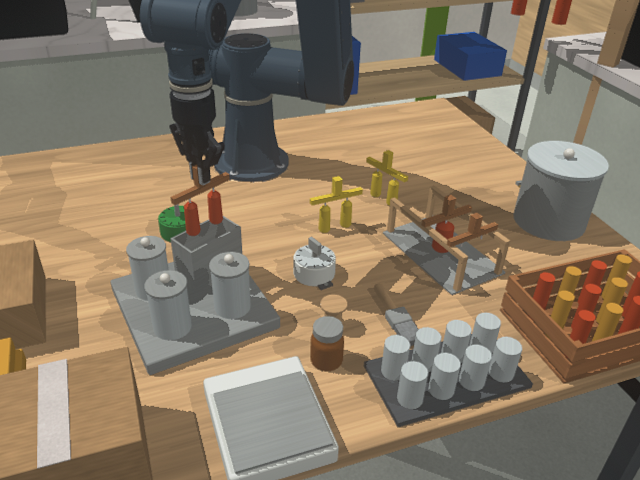

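The candles stand over the oblong can's mouth at about (203,215), everything else is in place, and the arm is still.

```bash
python3 -c "
from h import *
print(manip.sign_off())"
```

```text
the job is handed in; nothing more can be done
None
```

The timer is wound and the two-candle carrier is being held still over the oblong can. I handed the job in at about 16 s of the 72 s allowed.

- **Timer:** I turned the white timer's key 2.79 rad clockwise in one grip, with no re-gripping, until it came up hard against its stop at over 2.5 N m. After I let go, the camera showed the key where the stop should be, to about 1°.
- **Carry:** I lifted the red two-candle carrier straight off the rack and carried it with the feet about 0.2 m above the table. That is about 5 cm above the lidded cans. The straight path to the oblong can did not pass directly over any of them.
- **Final pose:** In the last wrist view the bar was centred over the mouth to under 1 mm and within about 0.3° of its long axis. It was level, with the feet about 14 mm above the rim. The contact force was near zero and the arm was still.
- **Corrections and disagreements:** The first lowering left the carrier 2.6 mm off centre, so I moved it back and checked again. The cameras differed by 2–4 mm in absolute position, so I centred the bar against the can within the wrist view alone. There the gripper hid about 13 mm of the can, so the centring along the long axis also relies on the given 124 mm length.

The last scene picture showed nothing else moved.

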